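# Lay the bridge across a pour-over coffee stand

## Task

Make the pour-over coffee stand ready: lay the wooden bridge bar with the round brass-rimmed hole flat across the stand's two posts, in line with them and centred, so that both ends rest on the posts and the hole is over the cup. Leave the cup where it stands on the foot, and leave the short trivet bar where it lies.

Things in the scene. Friction and masses are not known exactly. Their poses are not given: they have to be found in the camera images.
- bridge_mid (a point): Centre (half-way up, on the hole's axis) of the bridge: loose bar of light wood, 210 mm long (y axis), 44 mm wide (x axis), 18 mm thick (z axis, up), 0.10 to 0.19 kg, with a 28 mm round brass-rimmed hole through its middle. It starts flat on the worktop, centre 9 mm above it. Its sides beside the hole are solid and can be gripped across the 44 mm. Works either way round.
- stand_top (a point): Point midway between the post tops of the fixed dark wood stand, level with them, 95 mm above the worktop. Foot board 130 (x) x 230 (y) x 12 mm; two posts, 64 mm in x, 30 mm in y, centred 85 mm to either side along the stand's y axis (gap 140 mm), flat cork tops. The bridge belongs with its length along this y axis, its centre 9 mm above this point.
- cup_mouth (a point): Centre of the mouth of the small off-white espresso cup standing loose on the foot board between the posts: 62 mm above the worktop, 33 mm below the post tops, within about 5 mm of straight below stand_top. The cup is 64 mm across; its handle points about to the stand's -x side (towards the robot).
- trivet_mid (a point): Centre (half-way up) of a bystander: short loose trivet bar of the same light wood, 130 mm long (y axis), 44 wide, 18 thick, no hole, two black rubber strips across its top, centre 9 mm above the worktop. It and the bridge lie side by side on the right, pointing roughly away from the robot; which is nearer the stand varies.

How it is judged:
By the outcome, as a careful person would: the job done as asked, in the order asked, and still so for the second after the job is handed in, with the robot touching nothing.
It also fails if it takes over 40 s, if anything falls off the work surface, if the arm or the gripper's body presses on something with over 40 N, if the wrist force passes 120 N, or if a joint passes its speed limit or range.

## Robot

A 6-joint arm with a two-finger parallel gripper is mounted at the origin on a cart in front of the work surface, level with it; the furniture and walls round the work are solid. World frame = base frame: x ahead of the robot, y to its left, z up, the work surface at z = 0. Lengths are in m, angles in degrees, forces in N, time in s.
With the tool pointing down it reaches from about 0.25 to 0.725 m from the base axis. Payload 9.7 kg.
Tool frame: the origin (TCP) lies on the centre line of the jaws, within the pads' length; the fingertips stand 22 mm ahead of it and the grasp point (between the pads) lies 3 mm ahead of it; z points along the fingers, y is the direction in which the jaws open and shut (so a half turn about z gives the same grasp; the last joint's range is limited). The gripper opens to 85 mm and grips with 20 to 120 N. Pads are 22 mm wide; open, the fingers measure 114 mm over their backs; the gripper's body (76 mm by 85 mm) begins 54 mm behind the grasp point. The pads swing forward as they close: fully open they stand 13 mm farther back than shut.
Start: joints at [-68.125, 4.979, 10.078, 95.1, 0, 90], TCP at [0.205, -0.51, 0.253] pointing down, gripper open.
Joint ranges: [-179.16, 179.16], [-48.56, 103.87], [-65.8, 70.77], [-126.05, 130.52], [-82.76, 87.17], [-180, 180]. Speed limits (degrees/s): [127.2, 127.2, 147.25, 180, 180, 180].

## Interface

Orientations are given as [roll, pitch, yaw] about the fixed x, y, z axes, in that order (R = Rz(yaw) Ry(pitch) Rx(roll)).
In Python, from workcell import get_obs, camera, camera_params, job_done gives the robot as it stands.
- The arm moves only by the tool servo_tool, never from a script. Its argument "steps" is a list of rows, each an object of numbers: "x", "y", "z": the shift along the world's x, y, z in mm; "yaw": the turn about the world's z in degrees. A call has 1 to 12 rows; each row is the pose to reach, as a shift and turn from the pose measured when the call began; what a row does not reach only later rows make up. A row lasts 1/8 s, in which the tool goes at most 62.5 mm and 10.7 degrees, less where a joint would pass 70% of its speed; a pose out of reach is approached as far as the arm can. A call with a gripper value outside its range is refused whole. "grip" is the finger opening in mm, from 0 to 85.4, set as the call begins (left out, the last holds). The fingers move at their own pace and stop on an object; "grip_force" is the grip in N (left out, the last holds). Time passes only in rows, so rows that repeat a pose let the fingers close. It gives the time, the measured TCP pose, the force and the opening at its end, in the units of the state.
- get_obs(): the state, without advancing time (a new reading comes with each control period).
- camera(name): name is "side" or "top" or "wrist"; returns (picture, depth): 480x640x3 uint8, red, green, blue; 480x640 float32, m along the optical axis (not along the pixel's ray), 0 where there is no reading.
- camera_params(name): a dict with "intrinsics" (3x3 intrinsics, pixels), "rvec" (rotation vector, rad) and "tvec" (3), from world to camera coordinates, as OpenCV has them; the wrist camera has in their place "hand_eye" (4x4, takes a point from camera to tool coordinates, whose origin is the TCP and whose axes are the flange's). Camera axes: x right, y down, z forward; pixel columns grow to the right and rows downward; lengths in m; the calibration is good to about 2 mm. A picture is of the moment at which its call begins: read the wrist's pose just before it. camera_params takes no time and is no camera call.
- job_done(): hands the job in, once; it reports no verdict.
The state is a dict: "time": time; "q": joint angles; "qd": joint speeds; "joint_efforts": joint torques, N m; "ee_pos": TCP position; "tcp_rot": TCP orientation; "wrist_force": force on the tool from outside, world axes, zero at the start; "torque": the same for the moment, N m; "opening": finger opening in m.
Only numpy, scipy, OpenCV 4.12 (cv2) and the standard library are available. Lean on these libraries where they do the work, as an engineer would, in place of code of your own. Each camera call takes 0.05 s, during which the arm holds its last target.

## Working session

There is one attempt and no reset: what is moved stays moved. The work goes in short steps, Python scripts to look and compute and a tool call to move; the robot and the scene stay as the last step left them, time stands still between calls to the robot, and variables do not carry over. Pictures are saved under pics/ and viewed, and the job is handed in when it is done.

Besides the shell and the picture viewer there is one more tool, called after "Call:" as name(argument=value, ...) on one line, values as JSON. servo_tool: Moves the arm, as the interface text tells. Its arguments: {"type":"object","properties":{"steps":{"type":"array"},"grip":{"type":"number"},"grip_force":{"type":"number"}},"required":["steps"]}

```bash
mkdir -p pics; ls; python3 - <<'E'
from workcell import *
import cv2,numpy as np
o=get_obs();print(o)
for n in("side","top"):
    p,d=camera(n);np.savez(f"{n}0.npz",p=p,d=d);cv2.imwrite(f"pics/{n}0.png",p[...,::-1]);print(n,camera_params(n))
print(camera_params("wrist"))
E
```

```text
pics
{'time': 0.0, 'q': array([-6.81257893e+01,  5.01051045e+00,  1.00332608e+01,  9.51012070e+01,
        1.18871935e-03,  8.99999756e+01]), 'qd': array([-0.04684532, -0.03262515,  0.12317318,  0.01165522, -0.01773062,
       -0.03705743]), 'joint_efforts': array([ 1.32269747e-04, -5.20385957e+01,  4.64804471e+01,  1.63541478e-02,
       -1.01699211e-04, -8.63752632e-06]), 'ee_pos': array([ 0.20483681, -0.51019639,  0.25257804]), 'tcp_rot': array([-1.79921543e+02, -1.18875171e-03,  2.18742335e+01]), 'wrist_force': array([0.33763043, 0.64292032, 0.94641856]), 'torque': array([-0.01177509,  0.04146159,  0.01543625]), 'opening': 0.08522247233870468}
side {'intrinsics': array([[514.00101351,   0.        , 327.5359594 ],
       [  0.        , 514.00101351, 236.44648778],
       [  0.        ,   0.        ,   1.        ]]), 'rvec': array([ 2.06694976e+00,  1.00473971e-03, -4.86102583e-03]), 'tvec': array([-0.42697598,  0.0655149 ,  1.20753107])}
top {'intrinsics': array([[442.73935229,   0.        , 318.42813548],
       [  0.        , 442.73935229, 240.807879  ],
       [  0.        ,   0.        ,   1.        ]]), 'rvec': array([ 2.1544736 , -2.20976064,  0.09418647]), 'tvec': array([-0.03461982,  0.44666001,  0.99766845])}
{'intrinsics': array([[395.34721241,   0.        , 318.04872076],
       [  0.        , 395.34721241, 238.484086  ],
       [  0.        ,   0.        ,   1.        ]]), 'hand_eye': array([[ 9.20813780e-05, -9.49888510e-01, -3.12588884e-01,
         8.03263342e-02],
       [ 9.99999884e-01, -6.03275710e-05,  4.77898740e-04,
         1.29889527e-04],
       [-4.72808250e-04, -3.12588892e-01,  9.49888394e-01,
        -1.21243648e-01],
       [ 0.00000000e+00,  0.00000000e+00,  0.00000000e+00,
         1.00000000e+00]])}
```

View pics/top0.png

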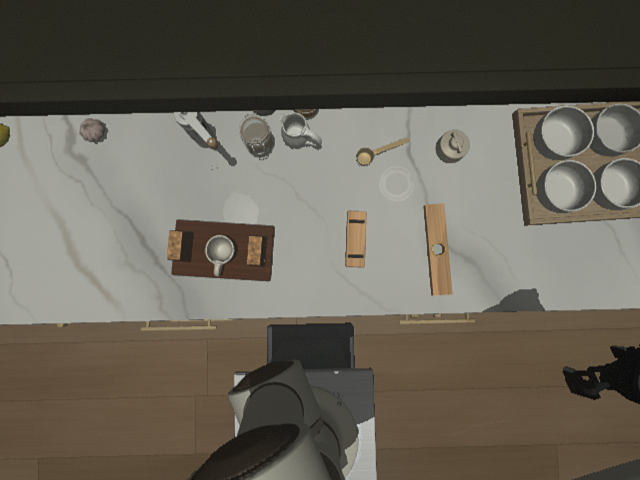

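View pics/side0.png

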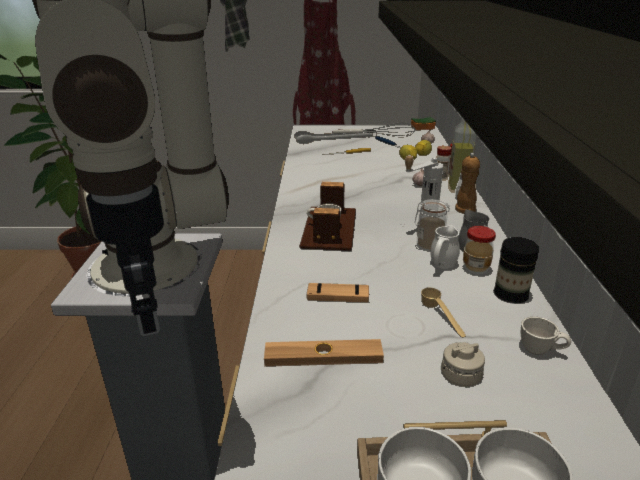

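The top view shows the bridge (hole at about (437,249)), the trivet at (356,239), the stand posts' cork tops at (175,245) and (256,250), and the cup at (220,250). The side view agrees. Next I measure their positions.

```bash
cat > h.py <<'E'
import numpy as np,cv2
def load(n):
    z=np.load(n);return z['p'],z['d']
def ray(cp,uv,T=None):
    uv=np.atleast_2d(np.float64(uv));K=cp['intrinsics']
    c=np.c_[(uv[:,0]-K[0,2])/K[0,0],(uv[:,1]-K[1,2])/K[1,1],np.ones(len(uv))]
    if T is None:
        R,_=cv2.Rodrigues(cp['rvec']);return -R.T@cp['tvec'],c@R
    return T[:3,3],c@T[:3,:3].T
def plane(cp,uv,z,T=None):
    o,r=ray(cp,uv,T);return o+r*((z-o[2])/r[:,2])[:,None]
def wristT(o,cp):
    from scipy.spatial.transform import Rotation as S
    T=np.eye(4);T[:3,:3]=S.from_euler('xyz',o['tcp_rot'],degrees=True).as_matrix();T[:3,3]=o['ee_pos']
    return T@cp['hand_eye']
def blobs(p,roi,lo,hi,amin=60):
    x0,y0,x1,y1=roi;h=cv2.cvtColor(np.ascontiguousarray(p),cv2.COLOR_RGB2HSV)
    m=cv2.inRange(h,lo,hi);k=np.zeros_like(m);k[y0:y1,x0:x1]=m[y0:y1,x0:x1]
    k=cv2.morphologyEx(k,cv2.MORPH_CLOSE,np.ones((5,5)))
    cs,_=cv2.findContours(k,cv2.RETR_EXTERNAL,cv2.CHAIN_APPROX_NONE)
    return [c for c in cs if cv2.contourArea(c)>amin]
E
python3 - <<'E'
from h import *
from workcell import camera_params
p,d=load('top0.npz');cp=camera_params('top')
h=cv2.cvtColor(np.ascontiguousarray(p),cv2.COLOR_RGB2HSV)
for u,v in[(438,220),(432,280),(356,240),(172,245),(182,245),(252,250),(262,250),(220,232),(438,249),(400,250)]:print((u,v),p[v,u],h[v,u],d[v,u])
for nm,roi,z in(("bridge",(405,190,470,310),.018),("trivet",(335,200,380,280),.018),("posts",(150,215,285,290),.095)):
    for c in blobs(p,roi,(8,95,110),(25,255,255)):
        r=cv2.minAreaRect(c);b=cv2.boxPoints(r);w=plane(cp,b,z);
        e=[np.linalg.norm(w[i]-w[(i+1)%4]) for i in(0,1)]
        i=int(np.argmax(e));dv=w[(i+1)%4]-w[i]
        print(nm,r,'ctr',plane(cp,[r[0]],z)[0].round(4),'sides',np.round(e,4),'dir',np.degrees(np.arctan2(dv[1],dv[0])).round(2))
E
python3 - <<'E'
import cv2
p=cv2.imread('pics/top0.png')[195:305,150:460]
cv2.imwrite('pics/crop.png',cv2.resize(p,(790,280),interpolation=cv2.INTER_CUBIC))
E
```

```text
(438, 220) [159 127  90] [ 16 111 159] 1.0235245
(432, 280) [177 142 101] [ 16 109 177] 1.0111253
(356, 240) [174 139 101] [ 16 107 174] 1.018871
(172, 245) [121  96  68] [ 16 112 121] 0.94120634
(182, 245) [33 31 29] [15 31 33] 0.9461138
(252, 250) [118  93  66] [ 16 112 118] 0.9405578
(262, 250) [37 32 30] [ 9 48 37] 0.9538093
(220, 232) [73 50 39] [ 10 119  73] 1.0264142
(438, 249) [151 150 143] [ 26  14 151] 1.0316918
(400, 250) [165 166 158] [ 34  12 166] 1.0347568
bridge ((438.095703125, 249.10040283203125), (89.96485900878906, 18.885255813598633), 85.03025817871094) ctr [ 0.4197 -0.3199  0.018 ] sides [0.0438 0.2065] dir -177.85
trivet ((355.53741455078125, 238.91506958007812), (18.230545043945312, 54.450401306152344), 1.9749339818954468) ctr [ 0.4479 -0.1312  0.018 ] sides [0.1255 0.0421] dir -3.72
posts ((253.913818359375, 250.0345001220703), (12.7890043258667, 27.986330032348633), 4.763641834259033) ctr [0.4232 0.0915 0.095 ] sides [0.0593 0.0271] dir -5.47
posts ((174.24591064453125, 244.79510498046875), (12.403396606445312, 27.975543975830078), 5.194429397583008) ctr [0.4386 0.2598 0.095 ] sides [0.0592 0.0263] dir -5.07
```

View pics/crop.png

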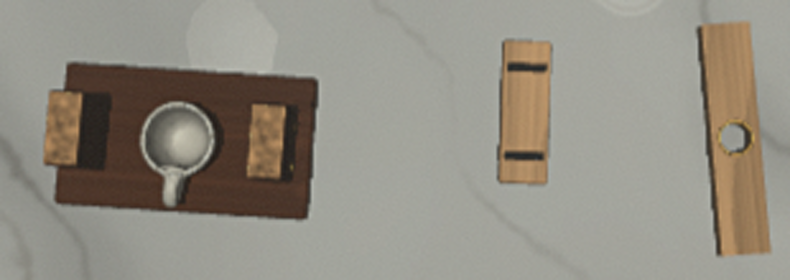

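Measured sizes match: bridge 207×44 mm, post spacing 169 mm, trivet 126×42 mm. The bridge centre is at (0.420,-0.320) with its length at about 2.1°. The stand centre is at (0.431,0.176) with its y axis at about 84.8°. I'll move above the bridge and look with the wrist camera.

Call:
servo_tool(steps=[{"x": 40,"y": 35,"z": -10,"yaw": -4},{"x": 85,"y": 75,"z": -20,"yaw": -9},{"x": 130,"y": 115,"z": -30,"yaw": -14},{"x": 175,"y": 155,"z": -45,"yaw": -18},{"x": 205,"y": 182,"z": -52,"yaw": -19.7},{"x": 215,"y": 190,"z": -55,"yaw": -19.7},{"x": 215,"y": 190,"z": -55,"yaw": -19.7},{"x": 215,"y": 190,"z": -55,"yaw": -19.7}], grip=75, grip_force=40)

```text
time: 1.1
ee_pos: [0.4192, -0.3211, 0.1979]
tcp_rot: [-179.9, 0.0, 2.1]
wrist_force: [-0.4, -0.4, 0.2]
opening: 0.0751
```

```bash
python3 - <<'E'
from h import *
from workcell import *
o=get_obs();p,d=camera('wrist');cp=camera_params('wrist');T=wristT(o,cp)
np.savez('w1.npz',p=p,d=d,T=T);cv2.imwrite('pics/w1.png',p[...,::-1])
print(o['time'],o['ee_pos'],o['tcp_rot'],o['opening'],o['q'])
for c in blobs(p,(0,0,640,480),(8,80,90),(25,255,255),2000):
    r=cv2.minAreaRect(c);b=cv2.boxPoints(r);w=plane(cp,b,.018,T)
    print(r,plane(cp,[r[0]],.018,T)[0],[np.linalg.norm(w[i]-w[i-1]) for i in(1,2)],w[:,:2])
E
```

```text
1.1 [ 0.41919485 -0.32107719  0.19787153] [-1.79948932e+02  2.78687019e-03  2.12603718e+00] 0.0751454068294504 [-3.74685853e+01  1.20445577e+00 -2.48615357e-03  8.88277541e+01
  3.75756829e-02  1.40405367e+02]
((576.9600830078125, 377.9816589355469), (166.2154998779297, 64.5107192993164), 24.687175750732422) [ 0.27621716 -0.56142999  0.018     ] [np.float64(0.061290338353975946), np.float64(0.16476637067821423)] [[ 0.27896862 -0.47981426]
 [ 0.33889781 -0.4926594 ]
 [ 0.27343809 -0.64386449]
 [ 0.20550966 -0.63900729]]
((320.0428466796875, 399.8482360839844), (99.30679321289062, 227.634521484375), 85.53284454345703) [ 0.24339008 -0.3295529   0.018     ] [np.float64(0.20150113314973495), np.float64(0.11117233976182686)] [[ 0.28348429 -0.22332085]
 [ 0.30917746 -0.42317722]
 [ 0.20004784 -0.44439077]
 [ 0.16976605 -0.22477597]]
((314.0, 271.5), (54.0, 117.0), 0.0) [ 0.37177351 -0.3195867   0.018     ] [np.float64(0.1047081565472968), np.float64(0.04239765905353897)] [[ 0.31597236 -0.29803798]
 [ 0.42067212 -0.29671207]
 [ 0.42225275 -0.33908026]
 [ 0.31772525 -0.34487032]]
((66.69845581054688, 160.384033203125), (180.83261108398438, 62.12910461425781), 84.47245788574219) [ 0.45534014 -0.13041213  0.018     ] [np.float64(0.044487094353475684), np.float64(0.1343966940831731)] [[ 0.5153468  -0.11226791]
 [ 0.5208795  -0.15640962]
 [ 0.38658374 -0.15120201]
 [ 0.37952684 -0.10033928]]
((622.0, 79.0), (158.0, 34.0), 90.0) [ 0.52728703 -0.53238781  0.018     ] [np.float64(0.022736296241309066), np.float64(0.10756825301108752)] [[ 0.57550249 -0.50741436]
 [ 0.57634623 -0.530135  ]
 [ 0.47313411 -0.56043659]
 [ 0.47218337 -0.53491818]]
```

View pics/w1.png

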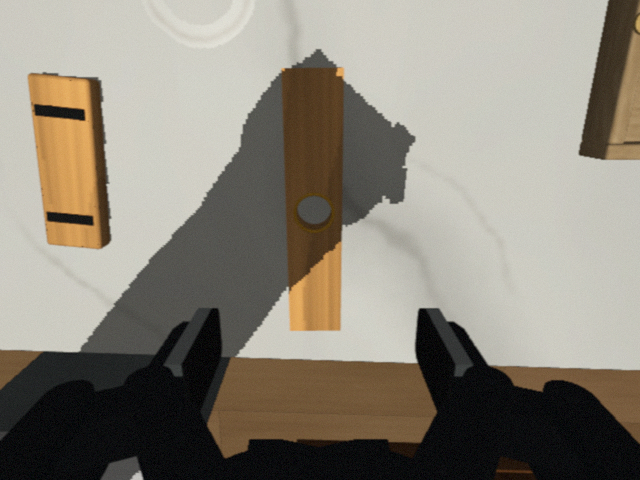

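The wrist view shows the bridge in the arm's shadow: top corners about (283,68) and (343,68), near end at (290..341,330), hole at (314,211). The trivet is at the left, well clear.

```bash
python3 - <<'E'
from h import *
from workcell import *
z=np.load('w1.npz');p=z['p'];T=z['T'];cp=camera_params('wrist')
h=cv2.cvtColor(p,cv2.COLOR_RGB2HSV)
m=((h[...,1]>75)&(h[...,0]<25)).astype(np.uint8)
L=[];R=[]
for v in list(range(80,190,4))+list(range(240,322,4)):
    x=np.where(m[v,265:365])[0]+265
    L.append((x.min()-.5,v));R.append((x.max()+.5,v))
for n,e in(("L",L),("R",R)):
    w=plane(cp,e,.018,T);f=cv2.fitLine(np.float32(w[:,:2]*1000),cv2.DIST_HUBER,0,.01,.01).ravel()
    a=f[1]/f[0];print(n,'dir',np.degrees(np.arctan(a)),'y at x=.42',f[3]+a*(420-f[2]))
c=[np.where(m[60:340,u])[0]+60 for u in (300,305,326,330)]
for cc,u in zip(c,(300,305,326,330)):
    w=plane(cp,[(u,cc.min()-.5),(u,cc.max()+.5)],.018,T);print(cc.min(),cc.max(),w[:,0],w[:,0].mean())
print('hole',plane(cp,[(314,211)],.018,T))
E
```

```text
L dir 2.4784608 y at x=.42 -295.59988
R dir 2.4266264 y at x=.42 -339.68814
68 330 [0.52631861 0.31589976] 0.42110918479806647
68 330 [0.52644902 0.31606214] 0.421255584327268
68 330 [0.52699676 0.31674414] 0.421870447555024
68 330 [0.52710108 0.31687404] 0.4219875616507
hole [[ 0.42307762 -0.31784176  0.018     ]]
```

Call:
servo_tool(steps=[{"x": 2,"y": 3.3,"z": -50,"yaw": 0.3},{"x": 2,"y": 3.3,"z": -100,"yaw": 0.3},{"x": 2,"y": 3.3,"z": -135,"yaw": 0.3},{"x": 2,"y": 3.3,"z": -155,"yaw": 0.3},{"x": 2,"y": 3.3,"z": -165,"yaw": 0.3},{"x": 2,"y": 3.3,"z": -172,"yaw": 0.3},{"x": 2,"y": 3.3,"z": -172,"yaw": 0.3}], grip=75)

```text
time: 2.02
ee_pos: [0.4211, -0.3182, 0.0262]
tcp_rot: [-180.0, -0.0, 2.4]
wrist_force: [0.4, 0.8, 1.1]
opening: 0.0751
```

Call:
servo_tool(steps=[{"x": 0,"y": 0,"z": 0},{"x": 0,"y": 0,"z": 0}], grip=52)

```text
schema error: expected keys x, y, z, yaw
```

Call:
servo_tool(steps=[{"x": 0,"y": 0,"z": 0,"yaw": 0},{"x": 0,"y": 0,"z": -2,"yaw": 0},{"x": 0,"y": 0,"z": -2,"yaw": 0}], grip=52)

```text
time: 2.4
ee_pos: [0.4212, -0.3182, 0.0244]
tcp_rot: [-180.0, -0.0, 2.4]
wrist_force: [-0.6, 0.6, -0.2]
opening: 0.0522
```

Call:
servo_tool(steps=[{"x": 0,"y": 0,"z": 0,"yaw": 0},{"x": 0,"y": 0,"z": 0,"yaw": 0},{"x": 0,"y": 0,"z": 0,"yaw": 0}], grip=30, grip_force=60)

```text
time: 2.78
ee_pos: [0.4214, -0.3183, 0.0247]
tcp_rot: [-180.0, -0.1, 2.4]
wrist_force: [0.1, -0.3, 5.0]
opening: 0.0426
```

Call:
servo_tool(steps=[{"x": 0,"y": 0,"z": 15,"yaw": 0},{"x": 0,"y": 0,"z": 50,"yaw": 0},{"x": 0,"y": 0,"z": 100,"yaw": 0},{"x": 0,"y": 0,"z": 145,"yaw": 0},{"x": 0,"y": 0,"z": 170,"yaw": 0},{"x": 0,"y": 0,"z": 175,"yaw": 0},{"x": 0,"y": 0,"z": 175,"yaw": 0}])

```text
time: 3.65
ee_pos: [0.4212, -0.3182, 0.1992]
tcp_rot: [-180.0, -0.0, 2.4]
wrist_force: [0.4, -0.3, -2.3]
opening: 0.0422
```

```bash
python3 - <<'E'
from h import *
from workcell import *
o=get_obs();p,d=camera('wrist');T=wristT(o,camera_params('wrist'))
np.savez('w2.npz',p=p,d=d,T=T);cv2.imwrite('pics/w2.png',p[...,::-1])
print(o['time'],o['ee_pos'],o['tcp_rot'],o['opening'],o['wrist_force'],o['torque'])
E
```

```text
3.65 [ 0.42119779 -0.31821263  0.19916444] [-1.79967716e+02 -2.73907966e-02  2.38350113e+00] 0.04223978403633717 [ 0.44212137 -0.29386387 -2.31321163] [ 0.01122066 -0.00570806  0.03473694]
```

View pics/w2.png

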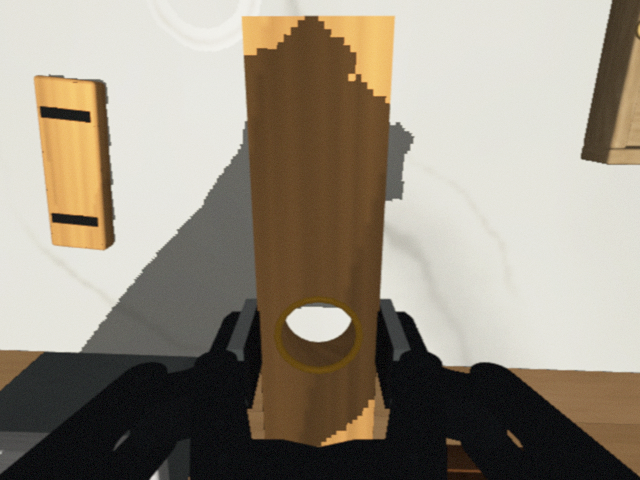

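The bar is held between the pads, with the hole at about (318,334) and the far end at row 16. Next I check the bar's level and its offset in the tool frame.

```bash
cat > bar.py <<'E'
from h import *
def bar(p,d,cp,rows,ucx=(270,370)):
    K=cp['intrinsics'];E=cp['hand_eye'];h=cv2.cvtColor(np.ascontiguousarray(p),cv2.COLOR_RGB2HSV)
    P=[]
    for v in rows:
        for u in range(*ucx,3):
            if d[v,u]>0 and h[v,u,0]<25 and h[v,u,1]>70:P.append(E[:3,:3]@(np.array([(u-K[0,2])/K[0,0],(v-K[1,2])/K[1,1],1])*d[v,u])+E[:3,3])
    P=np.array(P);A=np.c_[P[:,:2],np.ones(len(P))];s=np.linalg.lstsq(A,P[:,2],rcond=None)[0]
    print('plane z_tool=a x+b y+c: slopes deg',np.degrees(s[:2]),'c',s[2],'res',np.std(A@s-P[:,2]),'n',len(P))
    return s
def topl(cp,uv,s):
    K=cp['intrinsics'];E=cp['hand_eye'];r=np.array([(uv[0]-K[0,2])/K[0,0],(uv[1]-K[1,2])/K[1,1],1])
    r=E[:3,:3]@r;o=E[:3,3];t=(s[0]*o[0]+s[1]*o[1]+s[2]-o[2])/(r[2]-s[0]*r[0]-s[1]*r[1]);return o+t*r
E
python3 - <<'E'
from bar import *
from workcell import camera_params
z=np.load('w2.npz');p,d=z['p'],z['d'];cp=camera_params('wrist')
s=bar(p,d,cp,range(22,285,3))
for uv in((318,334),(243,16),(394,16)):print(uv,topl(cp,uv,s)*1000)
h=cv2.cvtColor(p,cv2.COLOR_RGB2HSV);m=(h[...,1]>75)&(h[...,0]<25)
L=[];R=[]
for v in range(30,280,5):
    x=np.where(m[v,220:410])[0]+220
    L.append(topl(cp,(x.min()-.5,v),s));R.append(topl(cp,(x.max()+.5,v),s))
for e in(L,R):
    f=np.polyfit(np.array(e)[:,0],np.array(e)[:,1],1);print('yaw in tool',np.degrees(f[0]),'y0 mm',f[1]*1000)
E
```

```text
plane z_tool=a x+b y+c: slopes deg [ 0.04932779 -0.06630286] c 0.006069654149914707 res 0.0006270005516590708 n 2986
(318, 334) [1.46112316 0.13368746 6.07075737]
(243, 16) [105.50477721 -21.3434448    6.18518533]
(394, 16) [105.50349164  21.88147871   6.13516421]
yaw in tool 0.08555813048672553 y0 mm -21.92563964615673
yaw in tool 0.09269258109156961 y0 mm 21.858693980573932
```

The bar is level within 0.1° and its centre is about 1 mm ahead of the TCP. Its top is 6 mm below the TCP, so its bottom is 24 mm below. I'll move to a place where the wrist camera can see the stand beside the held bar.

Call:
servo_tool(steps=[{"x": 0,"y": 15,"z": 15,"yaw": 0},{"x": 0,"y": 50,"z": 40,"yaw": 0},{"x": 0,"y": 95,"z": 70,"yaw": 0},{"x": 0,"y": 145,"z": 100,"yaw": 0},{"x": 0,"y": 195,"z": 120,"yaw": 0},{"x": 0,"y": 240,"z": 130,"yaw": 0},{"x": 0,"y": 275,"z": 130,"yaw": 0},{"x": 0,"y": 298,"z": 130,"yaw": 0},{"x": 0,"y": 308,"z": 130,"yaw": 0},{"x": 0,"y": 308,"z": 130,"yaw": 0},{"x": 0,"y": 308,"z": 130,"yaw": 0}])

```text
time: 5.08
ee_pos: [0.4209, -0.0106, 0.3285]
tcp_rot: [-179.9, 0.0, 2.4]
wrist_force: [-0.3, -0.2, -2.2]
opening: 0.0426
```

```bash
python3 - <<'E'
from h import *
from workcell import *
o=get_obs();p,d=camera('wrist');T=wristT(o,camera_params('wrist'))
np.savez('w3.npz',p=p,d=d,T=T);cv2.imwrite('pics/w3.png',p[...,::-1])
print(o['time'],o['ee_pos'],o['tcp_rot'],o['opening'],o['wrist_force'],o['qd'])
E
```

```text
5.075 [ 0.42091112 -0.01058668  0.32849722] [-1.79940436e+02  3.55022693e-02  2.35620652e+00] 0.04258656825521269 [-0.28047908 -0.15293451 -2.20371232] [-0.481102    0.17330444  0.00100179 -0.07124922  0.01828871  0.10570534]
```

View pics/w3.png

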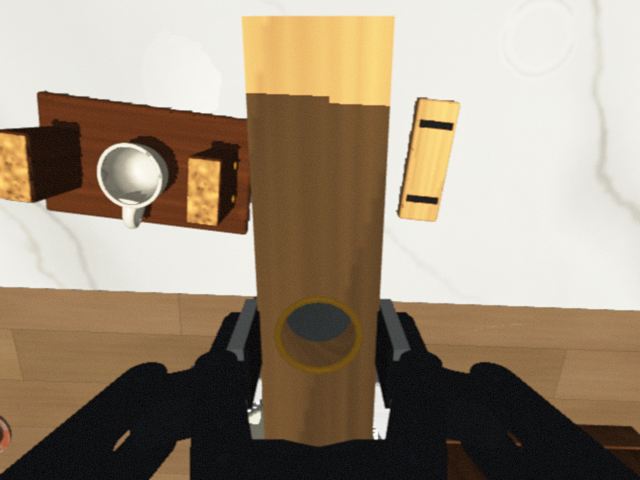

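The near post's cork top is fully visible at about (204,188). The far post is cut at the left edge, about (15,165), and the cup mouth is at (133,174). I'll measure the cork tops.

```bash
python3 - <<'E'
from h import *
from workcell import camera_params
z=np.load('w3.npz');p,T=z['p'],z['T'];cp=camera_params('wrist')
q=p.copy()
for lo in((10,110,150),):
    for c in blobs(p,(0,90,245,240),lo,(25,255,255),200):
        r=cv2.minAreaRect(c);b=cv2.boxPoints(r);w=plane(cp,b,.095,T)
        cv2.drawContours(q,[np.int32(b)],0,(0,0,255),1)
        e=[np.linalg.norm(w[i]-w[i-1]) for i in(1,2)]
        print(cv2.contourArea(c),b.round(1).tolist(),'\n ctr',w.mean(0),e,'\n',w[:,:2].round(4).tolist())
cv2.imwrite('pics/w3c.png',cv2.resize(q[100:220,0:250,::-1],(800,384),interpolation=cv2.INTER_CUBIC))
E
```

```text
1918.0 [[185.3000030517578, 223.89999389648438], [188.0, 157.89999389648438], [219.6999969482422, 159.1999969482422], [216.89999389648438, 225.1999969482422]] 
 ctr [0.4242277  0.09476484 0.095     ] [np.float64(0.061429608836036514), np.float64(0.02795997316221223)] 
 [[0.3937, 0.1123], [0.4548, 0.106], [0.4548, 0.078], [0.3936, 0.0828]]
1749.5 [[-0.0, 133.0], [30.0, 133.0], [30.0, 201.0], [0.0, 201.0]] 
 ctr [0.43955753 0.26084685 0.095     ] [np.float64(0.026067716276383424), np.float64(0.06185551984608679)] 
 [[0.4694, 0.2679], [0.4705, 0.2418], [0.4097, 0.2531], [0.4086, 0.2806]]
```

View pics/w3c.png

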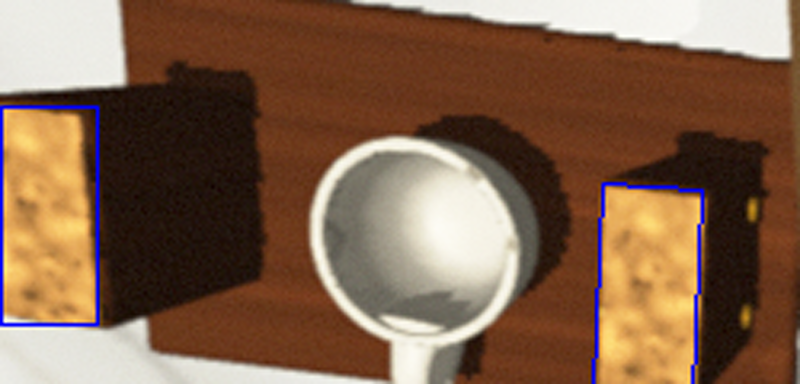

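Call:
servo_tool(steps=[{"x": 1,"y": 12,"z": -3,"yaw": 5},{"x": 3,"y": 35,"z": -12,"yaw": 15},{"x": 4,"y": 60,"z": -24,"yaw": 25},{"x": 6,"y": 85,"z": -38,"yaw": 35},{"x": 8,"y": 110,"z": -52,"yaw": 45},{"x": 9,"y": 134,"z": -65,"yaw": 55},{"x": 10,"y": 156,"z": -77,"yaw": 65},{"x": 11,"y": 175,"z": -87,"yaw": 74},{"x": 11.5,"y": 186,"z": -95,"yaw": 80},{"x": 11.5,"y": 188.6,"z": -100,"yaw": 82.2},{"x": 11.5,"y": 188.6,"z": -100,"yaw": 82.2},{"x": 11.5,"y": 188.6,"z": -100,"yaw": 82.2}])

```text
time: 6.62
ee_pos: [0.4326, 0.1774, 0.2288]
tcp_rot: [-180.0, 0.0, 84.4]
wrist_force: [-0.6, -0.3, -1.0]
opening: 0.0423
```

Call:
servo_tool(steps=[{"x": 0,"y": 0,"z": -15,"yaw": 0},{"x": 0,"y": 0,"z": -40,"yaw": 0},{"x": 0,"y": 0,"z": -62,"yaw": 0},{"x": 0,"y": 0,"z": -74,"yaw": 0},{"x": 0,"y": 0,"z": -78,"yaw": 0},{"x": 0,"y": 0,"z": -78,"yaw": 0},{"x": 0,"y": 0,"z": -78,"yaw": 0}])

```text
time: 7.5
ee_pos: [0.433, 0.1775, 0.1516]
tcp_rot: [180.0, -0.0, 84.4]
wrist_force: [0.7, 0.2, -1.6]
opening: 0.0425
```

```bash
python3 - <<'E'
from h import *
from workcell import *
o=get_obs();p,d=camera('wrist');T=wristT(o,camera_params('wrist'))
np.savez('w4.npz',p=p,d=d,T=T);cv2.imwrite('pics/w4.png',p[...,::-1])
print(o['time'],o['ee_pos'],o['tcp_rot'],o['opening'],o['wrist_force'])
for n in("side","top"):
    p,d=camera(n);np.savez(f"{n}4.npz",p=p,d=d);cv2.imwrite(f"pics/{n}4.png",p[...,::-1])
E
```

```text
7.5 [0.43301335 0.17751592 0.15162761] [ 1.79977089e+02 -6.98786565e-03  8.44039101e+01] 0.04254152251405241 [ 0.66848516  0.15060408 -1.55068242]
```

View pics/w4.png

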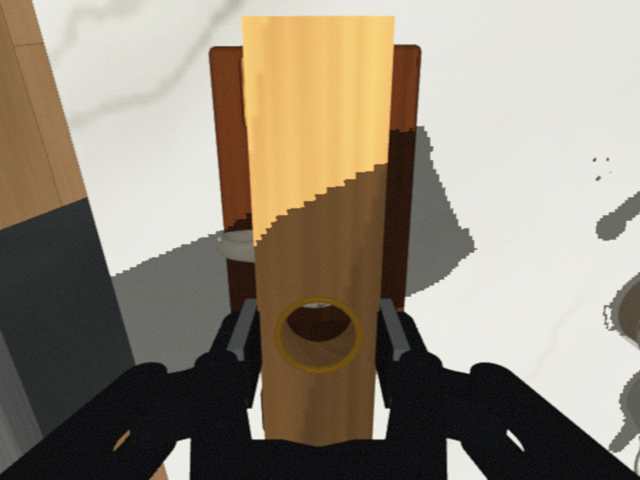

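View pics/top4.png

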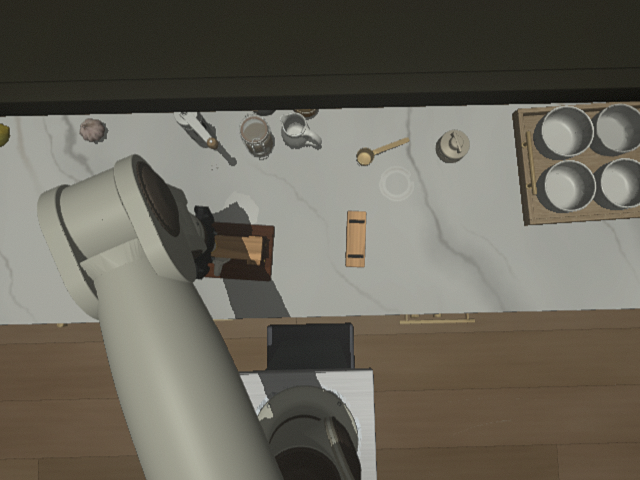

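View pics/side4.png

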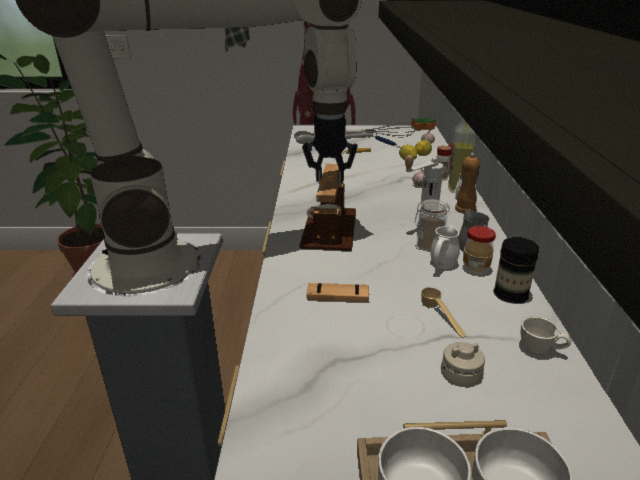

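The bar is over the stand and in line with it. In the wrist view the foot board shows on both sides, with its left edge at columns 210..230, right edge at 420..405 and far edge at row 46. I'll measure the board and bar in this view.

```bash
python3 - <<'E'
from bar import *
from workcell import camera_params
z=np.load('w4.npz');p,d,T=z['p'],z['d'],z['T'];cp=camera_params('wrist')
s=bar(p,d,cp,range(22,285,3))
hole=topl(cp,(318,334),s)
Tt=T@np.linalg.inv(cp['hand_eye'])
w=lambda t:(Tt[:3,:3]@t+Tt[:3,3])*1000
f=[w(topl(cp,(u,15.5),s)) for u in(243,394)]
cen=(f[0]+f[1])/2; 
h=cv2.cvtColor(p,cv2.COLOR_RGB2HSV);m=(h[...,1]>75)&(h[...,0]<25)
def line(pts):
    g=cv2.fitLine(np.float32(pts)[:,:2],cv2.DIST_HUBER,0,.01,.01).ravel()
    return g
L=[];R=[]
for v in range(30,280,5):
    x=np.where((h[v,225:410,1]>75)&(h[v,225:410,0]<25))[0]
# bar edges by brightness boundary: use row 20-40 only plus known direction from tool
    pass
a=np.radians(84.40-.09);u_=np.array([np.cos(a),np.sin(a)])
print('far mid',cen,'bar centre from far end',cen[:2]-105*u_,'hole',w(hole))
bl=[];br=[]
for v in range(60,300,5):
    sat=h[v,:,1]>60
    if v<220:
        x=np.where(sat[190:242])[0]
        if len(x):bl.append((x.min()+189.5,v))
    if v<290:
        x=np.where(sat[398:432])[0]
        if len(x):br.append((x.max()+398.5,v))
res=[]
for n,e in(('L',bl),('R',br)):
    P=plane(cp,e,.012,T)*1000;g=line(P);res.append(g);print(n,len(e),'dir',np.degrees(np.arctan(g[1]/g[0])),'x at y=180',g[2]+(180-g[3])*g[0]/g[1],e[0],e[-1])
c=[np.where(h[30:70,x,1]>60)[0].min()+29.5 for x in(220,230,400,410)];print(c)
print('far edge',plane(cp,[(220,c[0]),(230,c[1]),(400,c[2]),(410,c[3])],.012,T)*1000)
E
```

```text
plane z_tool=a x+b y+c: slopes deg [-0.01143115 -0.13680537] c 0.00611783916964792 res 0.0006186985155191357 n 2983
far mid [443.58459148 282.31864137 145.54442019] bar centre from far end [433.17425326 177.83598799] hole [433.29510779 178.62237293 145.51056008]
L 32 dir 84.98333 x at y=180 368.28033 (np.float64(208.5), 60) (np.float64(222.5), 215)
R 46 dir 84.868416 x at y=180 496.36252 (np.float64(420.5), 60) (np.float64(405.5), 285)
[np.float64(46.5), np.float64(46.5), np.float64(44.5), np.float64(44.5)]
far edge [[386.04043366 297.95266064  12.        ]
 [392.0006357  297.36952296  12.        ]
 [493.37518637 288.54221384  12.        ]
 [499.32864967 287.95974467  12.        ]]
```

The stand centre measures (432.3,178.6) mm at 84.9°, and the bar is at (433.2,178.0) at 84.3°. I'll correct this and lower gently.

Call:
servo_tool(steps=[{"x": -1,"y": 0.8,"z": -5,"yaw": 0.6},{"x": -1,"y": 0.8,"z": -15,"yaw": 0.6},{"x": -1,"y": 0.8,"z": -23,"yaw": 0.6},{"x": -1,"y": 0.8,"z": -28,"yaw": 0.6},{"x": -1,"y": 0.8,"z": -30,"yaw": 0.6},{"x": -1,"y": 0.8,"z": -30,"yaw": 0.6}])

```text
time: 8.4
ee_pos: [0.4319, 0.1783, 0.1214]
tcp_rot: [180.0, 0.0, 85.0]
wrist_force: [-0.7, -0.6, -1.0]
opening: 0.0426
```

Call:
servo_tool(steps=[{"x": 0,"y": 0,"z": -1,"yaw": 0},{"x": 0,"y": 0,"z": -2,"yaw": 0},{"x": 0,"y": 0,"z": -2.4,"yaw": 0},{"x": 0,"y": 0,"z": -2.4,"yaw": 0}])

```text
time: 8.9
ee_pos: [0.432, 0.1783, 0.1197]
tcp_rot: [180.0, -0.0, 85.0]
wrist_force: [-2.6, -0.2, 6.2]
opening: 0.043
```

Contact was at the expected height, with 6 N upward. I'll release slowly.

Call:
servo_tool(steps=[{"x": 0,"y": 0,"z": 0,"yaw": 0},{"x": 0,"y": 0,"z": 0,"yaw": 0},{"x": 0,"y": 0,"z": 0,"yaw": 0}], grip=50)

```text
time: 9.28
ee_pos: [0.432, 0.1783, 0.1197]
tcp_rot: [180.0, -0.0, 85.0]
wrist_force: [-0.2, -0.1, 0.6]
opening: 0.0498
```

Call:
servo_tool(steps=[{"x": 0,"y": 0,"z": 0,"yaw": 0},{"x": 0,"y": 0,"z": 0,"yaw": 0},{"x": 0,"y": 0,"z": 10,"yaw": 0},{"x": 0,"y": 0,"z": 35,"yaw": 0},{"x": 0,"y": 0,"z": 80,"yaw": 0},{"x": 0,"y": 0,"z": 120,"yaw": 0},{"x": 0,"y": 0,"z": 140,"yaw": 0},{"x": 0,"y": 0,"z": 140,"yaw": 0},{"x": 0,"y": 0,"z": 140,"yaw": 0}], grip=75)

```text
time: 10.4
ee_pos: [0.4319, 0.1783, 0.2588]
tcp_rot: [-180.0, 0.0, 85.0]
wrist_force: [0.0, -0.1, -0.5]
opening: 0.0749
```

```bash
python3 - <<'E'
from h import *
from workcell import *
o=get_obs();p,d=camera('wrist');T=wristT(o,camera_params('wrist'))
np.savez('w5.npz',p=p,d=d,T=T);cv2.imwrite('pics/w5.png',p[...,::-1])
print(o['time'],o['ee_pos'],o['tcp_rot'],o['opening'],o['wrist_force'])
E
```

```text
10.4 [0.4318622  0.1782513  0.25884755] [-1.79994490e+02  6.46575628e-03  8.50030332e+01] 0.07490797515656664 [ 0.02558345 -0.1425504  -0.48831999]
```

View pics/w5.png

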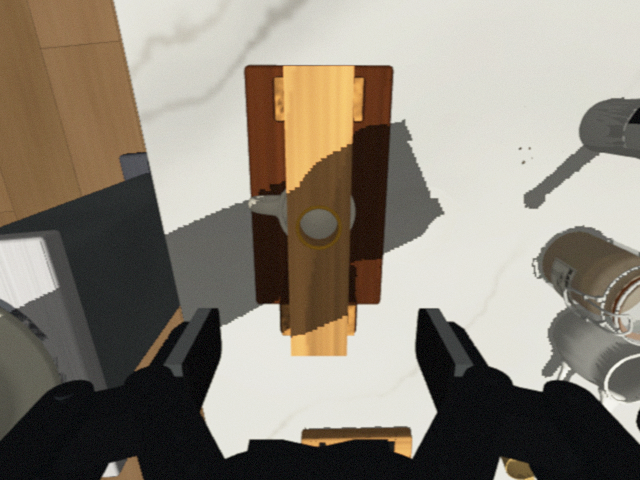

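The bar rests on both posts. The cork margins at the far post are symmetric (274–285 left, 354–364 right) and the cup shows through the hole at (319,227). I'll move the arm clear and check from the top and side cameras.

Call:
servo_tool(steps=[{"x": 0,"y": -10,"z": 30,"yaw": 0},{"x": -15,"y": -40,"z": 60,"yaw": 0},{"x": -30,"y": -80,"z": 70,"yaw": -6},{"x": -45,"y": -125,"z": 70,"yaw": -14},{"x": -60,"y": -170,"z": 70,"yaw": -22},{"x": -75,"y": -215,"z": 70,"yaw": -30},{"x": -90,"y": -255,"z": 70,"yaw": -36},{"x": -100,"y": -285,"z": 70,"yaw": -40},{"x": -100,"y": -300,"z": 70,"yaw": -40},{"x": -100,"y": -300,"z": 70,"yaw": -40},{"x": -100,"y": -300,"z": 70,"yaw": -40}])

```text
time: 11.82
ee_pos: [0.3317, -0.1214, 0.3281]
tcp_rot: [-179.9, 0.0, 45.0]
wrist_force: [-0.7, 0.4, 0.1]
opening: 0.0746
```

```bash
python3 - <<'E'
from h import *
from workcell import *
for n in("side","top"):
    p,d=camera(n);np.savez(f"{n}5.npz",p=p,d=d);cv2.imwrite(f"pics/{n}5.png",p[...,::-1])
cp=camera_params('top')
h=cv2.cvtColor(p,cv2.COLOR_RGB2HSV)
for nm,roi,z in(("bridge",(150,215,285,290),.113),("trivet",(335,200,380,280),.018)):
    for c in blobs(p,roi,(8,90,100),(25,255,255)):
        r=cv2.minAreaRect(c);w=plane(cp,cv2.boxPoints(r),z);print(nm,r,'ctr',w.mean(0),[np.linalg.norm(w[i]-w[i-1]) for i in(1,2)],[np.degrees(np.arctan2(*(w[i]-w[i-1])[1::-1])) for i in(1,2)])
S=cv2.imread('pics/side5.png')[150:270,270:390];t=p[205:295,150:290,::-1]
cv2.imwrite('pics/fin.png',np.hstack([cv2.resize(S,(380,380)),cv2.resize(t,(420,380))]))
print(get_obs()['time'])
E
```

```text
bridge ((213.43585205078125, 247.46241760253906), (102.57231140136719, 28.53665542602539), 3.814074993133545) ctr [0.42963981 0.17284419 0.113     ] [np.float64(0.05930679809191505), np.float64(0.2135086472080699)] [np.float64(-3.624236804717233), np.float64(-95.26917155293512)]
trivet ((356.0, 228.0), (34.0, 18.0), 90.0) ctr [ 0.47316998 -0.13312423  0.018     ] [np.float64(0.04156924254652343), np.float64(0.07870147176749379)] [np.float64(-91.42685458840027), np.float64(178.04933180026933)]
11.925
```

View pics/fin.png

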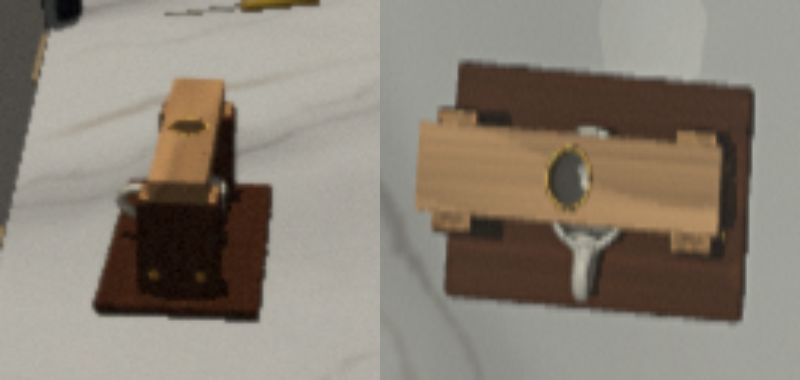

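```bash
python3 - <<'E'
from h import *
from workcell import camera_params
cp=camera_params('top')
w=plane(cp,[(164,233.9),(162.3,254.3),(262.3,260.7),(264,238.2)],.113)
print(w.mean(0),'hole',plane(cp,[(213,247)],.113)); a=(w[3]+w[2]-w[0]-w[1])/2;print(np.linalg.norm(a),np.degrees(np.arctan2(a[1],a[0])))
# wrist w5
z=np.load('w5.npz');p,T=z['p'],z['T'];cp=camera_params('wrist')
fe=plane(cp,[(284,66),(354,66)],.113,T);ne=plane(cp,[(291,355.5),(348,355.5)],.113,T)
c=(fe.mean(0)+ne.mean(0))/2;v=fe.mean(0)-ne.mean(0)
print('bar wrist',c,np.linalg.norm(v),np.degrees(np.arctan2(v[1],v[0])))
b=plane(cp,[(246,66),(393,66),(380.5,304),(256.5,304)],.012,T);v=(b[0]+b[1]-b[2]-b[3])/2
print('board',b.mean(0),np.linalg.norm(v),np.linalg.norm(b[0]-b[1]),np.degrees(np.arctan2(v[1],v[0])))
t=cv2.imread('pics/top5.png')[195:300,320:400];cv2.imwrite('pics/tr.png',cv2.resize(t,(400,525)))
E
```

```text
[0.4310501  0.17341634 0.113     ] hole [[0.43054533 0.17372948 0.113     ]]
0.20787863998921505 -94.51194344043282
bar wrist [0.43289781 0.17822114 0.113     ] 0.21004451484572986 85.15894080200258
board [0.43294651 0.17908462 0.012     ] 0.2271755268395994 0.12598857607093628 84.81259588777407
```

View pics/tr.png

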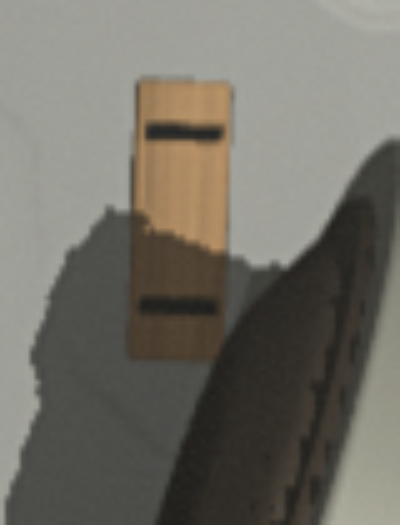

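The bar is within about 1–2 mm and 0.4° of the stand, the trivet lies where it was, and the cup is standing. I'll hand in.

```bash
python3 -c "
from workcell import *
print(job_done(),get_obs()['time'])"
```

```text
the job is handed in; nothing more can be done
the job is handed in; nothing more can be done
```

The bridge bar now lies flat across both stand posts, in line with them and centred. The cup shows through the hole. I gripped the bar at its middle, set it down with about 6 N of contact force, released it and moved the arm clear. The last reading before hand-in was 11.9 s.

- **Centring:** the wrist camera puts the bar centre within about 1 mm of the stand centre and about 0.35° out of line. The top camera gives about 2 mm along the bar and under 1° out of line. The two differ by about the camera calibration error.
- **Cup and trivet:** the cup still stands on the foot board, and the trivet is where it was, judged by eye in the last top picture.
- **Check that failed:** the automatic colour outline in the last top picture merged the bar with the cork tops and cut off the shaded part of the trivet. I used the bar corners read from the picture for the top-camera figures instead.

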